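Switch on the stage lamp of the measuring machine

ROBOT

A 6-joint arm with a two-finger parallel gripper is mounted at the origin on the work surface. World frame = base frame: x ahead of the robot, y to its left, z up, the work surface at z = 0. Lengths are in mm, angles in degrees, forces in N, time in s.
With the tool pointing down it reaches from about 300 to 750 mm from the base axis. Payload 8.5 kg.
Tool frame: the origin (TCP) lies between the finger pads; the fingertips stand 14 mm ahead of it and the grasp point (between the pads) lies 5 mm behind it; z points along the fingers, y is the line along which they close (so a half turn about z gives the same grasp; the last joint's range is limited). The gripper opens to 85 mm and grips with 20 to 120 N. Pads are 22 mm wide; open, the fingers measure 114 mm over their backs; the gripper's body (76 mm by 85 mm) begins 54 mm behind the grasp point. The pads swing forward as they close: fully open they stand 13 mm farther back than shut.
Start: joints at [61.289, 21.807, 74.336, -0, 83.858, -12.336], TCP at [155.05, 527.674, 245.322] pointing down, gripper open.
Joint ranges: [-178.18, 178.18], [-50.72, 133.34], [12.68, 142.11], [-81.47, 261.47], [9.98, 163.14], [-165.26, 165.26]. Speed limits (degrees/s): [136.94, 136.94, 180, 180, 180, 180].

INTERFACE

Orientations are given as a 3x3 rotation matrix whose columns are the frame's x, y, z axes.
In Python, from bench import * gives the robot as it stands.
- The arm moves only by the shell command python3 -m handwheel 'ROWS' [FORCE]. ROWS is JSON, a list that holds one entry, the list of rows, each a list of 7 numbers: the turn, a rotation vector about the tool's x, y, z in rad, then the shift along the tool's x, y, z in mm, then the opening, from 0 (shut) to 1 (fully open). In form: [[[ax, ay, az, dx, dy, dz, jaw], ...]]. A call has 1 to 5 rows; each row shifts and turns the commanded pose from where the row before left it, along the tool's axes as they then stand; what a row does not reach is not made up. A row lasts 1/10 s, in which the tool goes at most 50 mm and 8.59 degrees, less where a joint would pass 70% of its speed; a pose out of reach is approached as far as the arm can. A call with a gripper value outside its range is refused whole. The fingers move at their own pace and stop on an object; FORCE is the grip in N (left out, the last holds). Time passes only in rows, so rows that do not move let the fingers close. It gives the time, the measured TCP pose, the force, the opening and the grip force at its end, in the units of the state.
- state(): the state, without advancing time (a new reading comes with each control period).
- camera(name): name is "scene" or "top" or "wrist"; returns a dict with "frame" (400x640x3 uint8, red, green, blue), "fx", "fy", "cx", "cy" (pixels), "T" (4x4, takes a point from camera to world coordinates). Camera axes: x right, y up, looking along -z (the intrinsics and any distortion apply to the point x, -y, -z); pixel columns grow to the right and rows downward; lengths in mm; the calibration is good to about 2 mm. The wrist camera is an equidistant fisheye: a pixel r from the principal point sees the ray r / f radians off the axis. A picture is of the moment at which its call begins. There is no depth.
- job_done(): hands the job in; it is judged then, once.
The state is a dict: "t": time; "qpos": joint angles; "joint_velocities": joint speeds; "tau": joint torques, N m; "position": TCP position; "ee_rot": TCP orientation; "force": force on the tool from outside, world axes, zero at the start; "moment": the same for the moment, N m; "opening": finger opening in mm; "gripper_force": force on a finger pad.
Only numpy, scipy, OpenCV 4.12 (cv2) and the standard library are available. Lean on these libraries where they do the work, as an engineer would, in place of code of your own. Each camera call takes 0.05 s, during which the arm holds its last target. There are 200 camera calls.

TASK

Switch on the stage lamp at the white lamp box: take the wide mushroom-shaped pull knob on its top, pull it straight up all the way to its stop for a moment, then let its spring bring it back down to rest and let go. Do not pull the slim straight knob on the same box.

Things in the scene. Friction and masses are not known exactly. Their poses are not given: they have to be found in the camera images.
- mushroom (a joint): Pull-out of the mushroom knob in m: 0 = at rest (down), 0.015 = fully pulled up against its stop; it slides straight up along world z. The lamp switches on when it is pulled beyond 0.010 m for 0.2 s. A spring pulls it back to 0: about 3 N at rest, 7.5 N at the stop.
- mushroom_head (a point): Centre of the head of the mushroom knob: an upright black plastic disc with a grey plate on top, 36 mm in diameter and 18 mm high, on a thin steel stem (14 mm in diameter) that rises from a flat steel collar (48 mm in diameter, 4 mm high). At rest this point is 35 mm above the top of the lamp box; it moves with the knob.
- slim (a joint): Pull-out of the slim knob in m: 0 = at rest (down), 0.015 = at its stop, straight up. Same spring as the mushroom knob. To be left alone.
- slim_head (a point): Point on the axis of the slim knob, 35 mm above the top of the lamp box at rest: an upright straight black plastic cylinder, 18 mm in diameter, on a 12 mm stem and a like collar; its top is 44 mm above the box. The line from this point to mushroom_head runs along the row of controls.
- lampbox: White lamp box, fixed, 150 mm (its x) by 250 mm (its y), 90 mm high; origin at the centre of its underside, z up. On the middle line of its top (along its y) stand three controls 75 mm apart, in any order: mushroom knob, slim knob and a low round dimmer (44 mm in diameter, 18 mm high on a like collar, white mark on top).

How it is judged:
By the outcome, as a careful person would: the job done as asked, in the order asked, and still so for the second after the job is handed in, with the robot touching nothing.
It also fails if it takes over 32 s, if anything falls off the work surface, if the arm or the gripper's body presses on something with over 40 N, if the wrist force passes 120 N, or if a joint passes its speed limit or range.

## Working session

There is one attempt and no reset: what is moved stays moved. The work goes in short steps, Python scripts to look and compute and a shell command to move; the robot and the scene stay as the last step left them, time stands still between calls to the robot, and variables do not carry over. Pictures are saved under pics/ and viewed, at most 10 in all, crops included, and the job is handed in when it is done.

```bash
mkdir -p pics; python3 - <<'E'
from bench import *
import cv2,numpy as np,pickle
d={n:camera(n) for n in("scene","top","wrist")}
pickle.dump(d,open("c.pkl","wb"))
for n in d:
    cv2.imwrite(f"pics/{n}0.png",d[n]["frame"][:,:,::-1]); print(n,d[n]["fx"],d[n]["cx"],d[n]["cy"],d[n]["T"].round(3).tolist(),[k for k in d[n]])
s=state();print(s["t"],np.round(s["ee_rot"],3).tolist(),s["opening"])
E
```

```text
scene 447.1299312756315 325.31544303872084 201.3847167780537 [[0.468, -0.752, 0.464, 906.448], [0.884, 0.393, -0.255, -137.97], [0.009, 0.53, 0.848, 652.222], [0.0, 0.0, 0.0, 1.0]] ['frame', 'fx', 'fy', 'cx', 'cy', 'T']
top 499.41426803864806 315.7765162794587 209.31151451127536 [[0.02, 0.992, -0.124, 473.14], [-1.0, 0.019, -0.007, 26.848], [-0.005, 0.124, 0.992, 815.918], [0.0, 0.0, 0.0, 1.0]] ['frame', 'fx', 'fy', 'cx', 'cy', 'T']
wrist 309.70691628693146 318.1030861527256 201.4735609118968 [[0.282, -0.918, -0.278, 83.004], [0.959, 0.269, 0.083, 548.055], [-0.002, -0.291, 0.957, 373.737], [0.0, 0.0, 0.0, 1.0]] ['frame', 'fx', 'fy', 'cx', 'cy', 'T']
0.15 [[-0.959, 0.282, -0.001], [0.282, 0.959, -0.001], [0.0, -0.001, -1.0]] 85.17757876899988
```

View pics/top0.png

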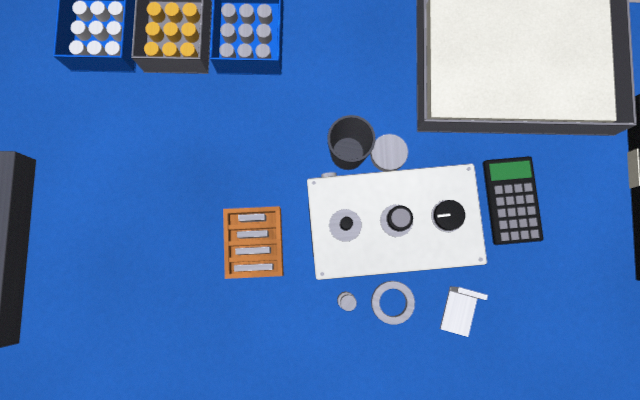

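View pics/scene0.png

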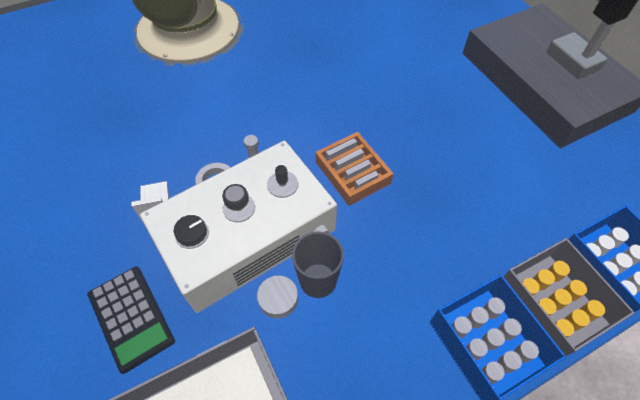

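Top view: slim knob at (346,224), mushroom in the middle (head top about (400,218), collar about (396,221)), dimmer at (449,215). The scene view shows the same order, with the mushroom head top at (235,190).

```bash
cat > h.py <<'E'
import numpy as np
def ray(c,u,v):
    d=np.array([(u-c["cx"])/c["fx"],-(v-c["cy"])/c["fy"],-1]);return c["T"][:3,3],c["T"][:3,:3]@d
def at(c,u,v,z):
    o,d=ray(c,u,v);return o+d*(z-o[2])/d[2]
E
python3 - <<'E'
import pickle,numpy as np
from h import *
d=pickle.load(open("c.pkl","rb"));t=d["top"];s=d["scene"]
C=np.array([at(t,*p,90) for p in[(308,179),(472,165),(486,262),(317,278)]])
print("corners",C.round(1).tolist(),"mean",C.mean(0).round(1),"sides",[round(np.linalg.norm(C[i]-C[i-1])) for i in range(4)])
print("mush top",at(t,401,217,134),"scene",at(s,236,190,134))
print("slim top",at(t,346,223.5,134),"scene",at(s,281,170,134))
print("dimmer top",at(t,449,215,110),"scene",at(s,190,229,110))
e=(C[1]-C[0]+C[2]-C[3]);print("row angle",np.degrees(np.arctan2(e[1],e[0])))
E
```

```text
corners [[608.4, 44.7, 90.0], [634.1, -197.4, 90.0], [491.8, -214.9, 90.0], [463.9, 28.5, 90.0]] mean [549.6 -84.8  90. ] sides [145, 243, 143, 245]
mush top [549.76044724 -85.19287114 134.        ] scene [548.86599809 -83.19482689 134.        ]
slim top [539.3127882   -9.87124776 134.        ] scene [546.65141695 -13.55373522 134.        ]
dimmer top [ 556.65749205 -157.25456755  110.        ] scene [ 562.93252481 -160.52895437  110.        ]
row angle -83.70745965357202
```

```bash
python3 -m handwheel '[[[0,0,0,-27.5,-23.8,0,1],[0,0,0,-27.5,-23.8,0,1],[0,0,0,-27.5,-23.8,0,1],[0,0,0,-27.5,-23.8,0,1],[0,0,0,-27.5,-23.8,0,1]]]' 60
python3 -m handwheel '[[[0,0,0,-27.5,-23.8,0,1],[0,0,0,-27.5,-23.8,0,1],[0,0,0,-27.5,-23.8,0,1],[0,0,0,-27.5,-23.8,0,1],[0,0,0,-27.5,-23.8,0,1]]]'
python3 -m handwheel '[[[0,0,0,-27.5,-23.8,0,1],[0,0,0,-27.5,-23.8,0,1],[0,0,0,-27.5,-23.8,0,1],[0,0,0,-27.5,-23.8,0,1],[0,0,0,-27.5,-23.8,0,1]]]'
python3 -m handwheel '[[[0,0,0,-27.5,-23.8,0,1],[0,0,0,-27.5,-23.8,0,1],[0,0,0,-27.5,-23.8,0,1],[0,0,0,-27.5,-23.8,0,1],[0,0,0,-27.5,-23.8,0,1]]]'
python3 -m handwheel '[[[0,0,0.1175,0,0,0,1],[0,0,0.1175,0,0,0,1],[0,0,0.1175,0,0,0,1],[0,0,0.1175,0,0,0,1],[0,0,0.1175,0,0,0,1]]]'
python3 -m handwheel '[[[0,0,0.1175,0,0,0,1],[0,0,0.1175,0,0,0,1],[0,0,0.1175,0,0,0,1],[0,0,0.1175,0,0,0,1],[0,0,0.1175,0,0,0,1]]]'
python3 - <<'E'
from bench import *
import cv2,numpy as np,pickle
c=camera("wrist");t=camera("top");pickle.dump((c,t),open("w.pkl","wb"))
cv2.imwrite("pics/w1.png",c["frame"][:,:,::-1])
s=state();print(s["t"],s["position"],np.round(s["ee_rot"],4).tolist(),s["qpos"])
E
```

```text
t: 0.65
position: [253.8, 373.4, 245.2]
ee_rot: [[-0.96, 0.282, -0.0], [0.282, 0.96, -0.0], [0.0, -0.0, -1.0]]
force: [1.3, -0.3, -0.1]
opening: 85.6
gripper_force: 0.0
t: 1.15
position: [352.3, 220.4, 245.3]
ee_rot: [[-0.959, 0.282, -0.0], [0.282, 0.959, -0.0], [0.0, -0.0, -1.0]]
force: [-0.1, -0.3, -0.2]
opening: 85.4
gripper_force: 0.0
t: 1.65
position: [450.7, 67.4, 245.2]
ee_rot: [[-0.959, 0.282, -0.0], [0.282, 0.959, 0.0], [0.0, 0.0, -1.0]]
force: [0.9, 1.3, 0.1]
opening: 85.3
gripper_force: 0.0
t: 2.15
position: [549.1, -85.5, 245.1]
ee_rot: [[-0.959, 0.282, -0.0], [0.282, 0.959, 0.0], [0.001, 0.0, -1.0]]
force: [1.1, 0.1, 0.7]
opening: 85.5
gripper_force: 0.0
t: 2.65
position: [548.4, -84.1, 245.0]
ee_rot: [[-0.639, 0.77, -0.001], [0.77, 0.639, 0.0], [0.001, -0.0, -1.0]]
force: [-0.5, -0.6, 0.6]
opening: 85.6
gripper_force: 0.0
t: 3.15
position: [548.4, -84.0, 245.0]
ee_rot: [[-0.105, 0.994, -0.001], [0.994, 0.105, 0.0], [0.0, -0.001, -1.0]]
force: [-1.2, -0.1, -0.7]
opening: 85.7
gripper_force: 0.0
3.25 [548.4659822  -84.0453296  245.08079287] [[-0.1088, 0.9941, -0.0005], [0.9941, 0.1088, 0.0002], [0.0002, -0.0005, -1.0]] [-2.09373397e+01  2.23229297e+01  7.35523101e+01 -8.12125217e-04
  8.41562015e+01 -2.71835460e+01]
```

View pics/w1.png

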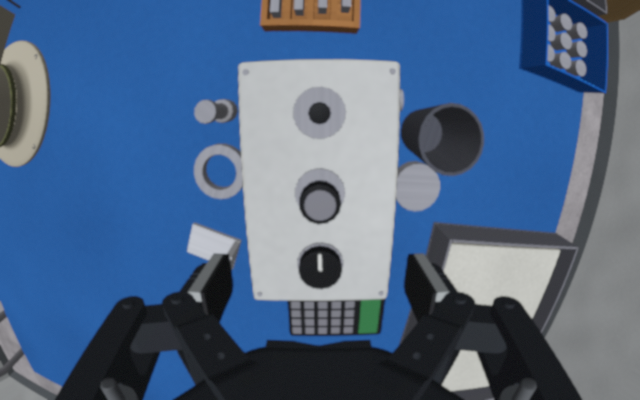

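The wrist view shows the box aligned with the jaws: mushroom head top at (320,203), slim top at (319,113), dimmer at (320,267).

```bash
python3 - <<'E'
import pickle,numpy as np
c,_=pickle.load(open("w.pkl","rb"));T=c["T"]
def f(u,v,z):
    x,y=u-c["cx"],v-c["cy"];r=np.hypot(x,y);a=r/c["fx"]
    k=np.sin(a)/r;d=T[:3,:3]@np.array([x*k,-y*k,-np.cos(a)]);return (T[:3,3]+d*(z-T[2,3])/d[2]).round(1)
print("mush",f(320,203,134),"slim",f(319.5,113,134),"dim",f(320,268,110))
print("corners",[f(*p,90) for p in[(239,63),(399,62),(389,299),(253,300)]])
E
```

```text
mush [549.  -84.5 134. ] slim [541.  -12.9 134. ] dim [ 557.  -157.5  110. ]
corners [array([462.7,  27.6,  90. ]), array([608.4,  44. ,  90. ]), array([ 639.9, -202.2,   90. ]), array([ 488.2, -219.5,   90. ])]
```

```bash
python3 -m handwheel '[[[0,0,0,0.5,0.6,25,1],[0,0,0,0,0,25,1],[0,0,0,0,0,25,1],[0,0,0,0,0,25,1],[0,0,0,0,0,15,1]]]' 60
python3 -m handwheel '[[[0,0,0,0,0,10,1],[0,0,0,0,0,0,0.6],[0,0,0,0,0,0,0.6],[0,0,0,0,0,0,0.5],[0,0,0,0,0,0,0.5]]]' 60
python3 -m handwheel '[[[0,0,0,0,0,0,0.3],[0,0,0,0,0,0,0.3],[0,0,0,0,0,0,0.3],[0,0,0,0,0,0,0.3],[0,0,0,0,0,0,0.3]]]' 60
python3 - <<'E'
from bench import *
import cv2,numpy as np
c=camera("scene");cv2.imwrite("pics/s2.png",cv2.resize(c["frame"][90:290,100:380,::-1],None,fx=2.5,fy=2.5))
s=state();print(s["t"],s["position"],s["force"],s["opening"],s["gripper_force"])
E
```

```text
t: 3.75
position: [548.4, -83.3, 128.4]
ee_rot: [[-0.113, 0.994, -0.002], [0.994, 0.113, 0.001], [0.001, -0.002, -1.0]]
force: [0.3, -0.8, 1.0]
opening: 85.2
gripper_force: 0.0
t: 4.25
position: [549.4, -83.6, 121.1]
ee_rot: [[-0.11, 0.994, 0.001], [0.994, 0.11, -0.001], [-0.001, 0.001, -1.0]]
force: [0.2, 0.1, 0.3]
opening: 42.8
gripper_force: 0.0
t: 4.75
position: [549.6, -83.6, 121.3]
ee_rot: [[-0.11, 0.994, 0.002], [0.994, 0.11, -0.001], [-0.001, 0.002, -1.0]]
force: [-0.1, 0.4, 4.5]
opening: 34.1
gripper_force: 59.3
4.8 [549.56759705 -83.58001737 121.31551722] [-0.15011786  1.56034707  5.10058775] 34.37443887238942 59.340147972106934
```

View pics/s2.png

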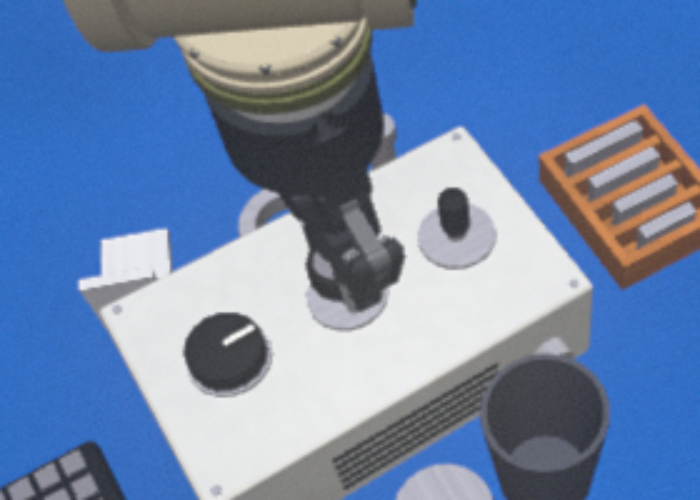

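The picture shows the pads on the mushroom head, with the slim knob and dimmer clear; opening is 34 mm at 59 N. Pulling up.

```bash
python3 -m handwheel '[[[0,0,0,0,0,-3,0.3],[0,0,0,0,0,-3,0.3],[0,0,0,0,0,-3,0.3],[0,0,0,0,0,-3,0.3],[0,0,0,0,0,0,0.3]]]' 60
python3 - <<'E'
from bench import *
import cv2
c=camera("scene");cv2.imwrite("pics/s3.png",cv2.resize(c["frame"][140:240,180:320,::-1],None,fx=5,fy=5))
s=state();print(s["t"],s["position"],s["force"],s["opening"],s["gripper_force"])
E
```

```text
t: 5.3
position: [549.5, -83.5, 132.4]
ee_rot: [[-0.11, 0.994, 0.001], [0.994, 0.11, -0.0], [-0.0, 0.001, -1.0]]
force: [5.6, -0.2, -6.8]
opening: 34.1
gripper_force: 60.4
5.35 [549.47158239 -83.53715056 132.26374452] [ 5.89989486 -0.17399564 -6.42698496] 33.987135831057394 60.37164330482483
```

View pics/s3.png

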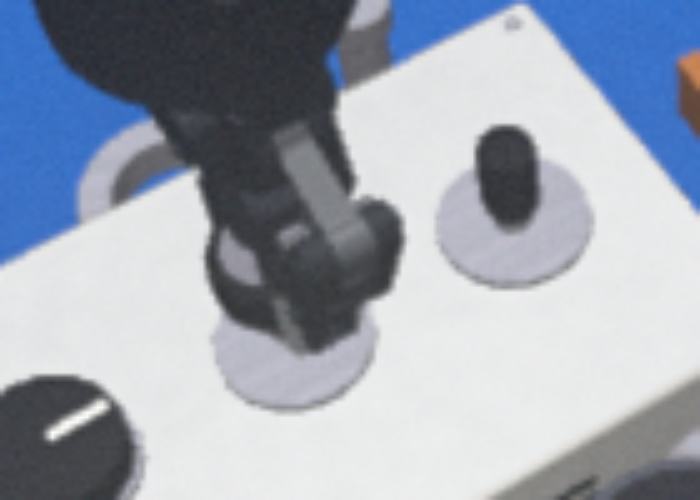

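The pads and head have moved up together, and the -6.4 N matches the spring at about 11 mm. Continuing to the stop.

```bash
python3 -m handwheel '[[[0,0,0,0,0,-2,0.3],[0,0,0,0,0,-1.5,0.3],[0,0,0,0,0,-1,0.3],[0,0,0,0,0,0,0.3],[0,0,0,0,0,0,0.3]]]' 60
```

```text
t: 5.85
position: [549.5, -83.5, 136.4]
ee_rot: [[-0.11, 0.994, 0.001], [0.994, 0.11, 0.0], [0.0, 0.001, -1.0]]
force: [7.0, -0.1, -6.6]
opening: 33.9
gripper_force: 61.3
```

```bash
python3 -m handwheel '[[[0,0,0,0,0,-0.5,0.3],[0,0,0,0,0,-0.5,0.3],[0,0,0,0,0,0,0.3],[0,0,0,0,0,0,0.3]]]' 60
python3 - <<'E'
from bench import *
import cv2
c=camera("scene");cv2.imwrite("pics/s4.png",cv2.resize(c["frame"][140:240,180:320,::-1],None,fx=5,fy=5))
s=state();print(s["t"],s["position"],s["force"],s["opening"],s["gripper_force"])
E
```

```text
t: 6.25
position: [549.4, -83.5, 136.5]
ee_rot: [[-0.11, 0.994, -0.0], [0.994, 0.11, 0.001], [0.001, -0.0, -1.0]]
force: [8.3, -0.7, -15.4]
opening: 33.9
gripper_force: 61.5
6.3 [549.42830025 -83.54764358 136.55492849] [  9.21115969  -0.82086215 -15.91706314] 34.16186443777649 61.45031154155731
```

View pics/s4.png

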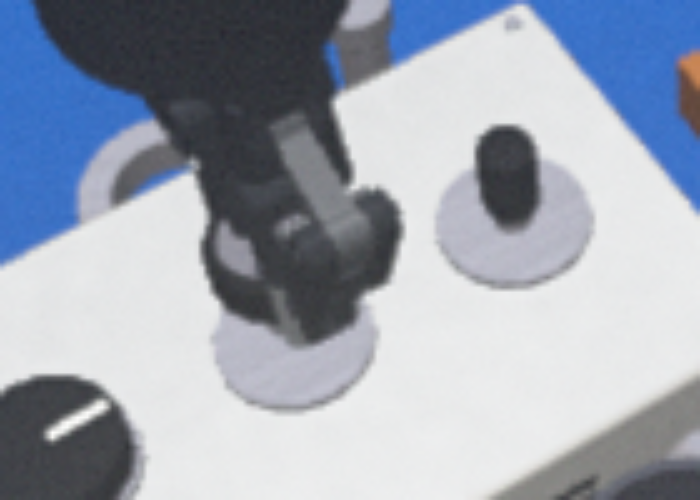

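It is at the stop: the force rose to 16 N while the position stayed still. Lowering it gripped, then releasing.

```bash
python3 -m handwheel '[[[0,0,0,0,0,0,0.3],[0,0,0,0,0,-0,0.3],[0,0,0,0,0,3,0.3],[0,0,0,0,0,3,0.3],[0,0,0,0,0,3,0.3]]]' 60
python3 -m handwheel '[[[0,0,0,0,0,3,0.3],[0,0,0,0,0,3,0.3],[0,0,0,0,0,1,0.3],[0,0,0,0,0,0,0.3],[0,0,0,0,0,0,0.3]]]' 60
```

```text
t: 6.8
position: [549.5, -83.5, 128.5]
ee_rot: [[-0.11, 0.994, 0.001], [0.994, 0.11, 0.0], [-0.0, 0.001, -1.0]]
force: [4.2, -0.4, -5.2]
opening: 34.0
gripper_force: 62.3
t: 7.3
position: [549.5, -83.5, 121.9]
ee_rot: [[-0.11, 0.994, 0.001], [0.994, 0.11, -0.0], [-0.0, 0.001, -1.0]]
force: [5.1, -0.2, -3.4]
opening: 34.0
gripper_force: 62.5
```

```bash
python3 -m handwheel '[[[0,0,0,0,0,0.5,0.3],[0,0,0,0,0,0,0.3],[0,0,0,0,0,0,0.45],[0,0,0,0,0,0,0.55],[0,0,0,0,0,0,0.7]]]' 60
python3 -m handwheel '[[[0,0,0,0,0,0,0.85],[0,0,0,0,0,0,1],[0,0,0,0,0,0,1],[0,0,0,0,0,0,1],[0,0,0,0,0,0,1]]]' 60
python3 -m handwheel '[[[0,0,0,0,0,-10,1],[0,0,0,0,0,-20,1],[0,0,0,0,0,-25,1],[0,0,0,0,0,-25,1],[0,0,0,0,0,-25,1]]]'
python3 -m handwheel '[[[0,0,0,0,0,-25,1],[0,0,0,0,0,0,1],[0,0,0,0,0,0,1]]]'
python3 - <<'E'
from bench import *
import cv2
c=camera("scene");cv2.imwrite("pics/s5.png",cv2.resize(c["frame"][90:290,100:380,::-1],None,fx=2.5,fy=2.5))
s=state();print(s["t"],s["position"],s["force"])
E
```

```text
t: 7.8
position: [548.7, -83.5, 121.4]
ee_rot: [[-0.11, 0.994, -0.001], [0.994, 0.11, 0.0], [0.0, -0.001, -1.0]]
force: [-0.8, 0.3, -0.2]
opening: 59.2
gripper_force: 0.0
t: 8.3
position: [549.1, -83.5, 121.3]
ee_rot: [[-0.11, 0.994, -0.0], [0.994, 0.11, -0.0], [0.0, -0.0, -1.0]]
force: [-0.5, -0.2, 0.3]
opening: 85.3
gripper_force: 0.0
t: 8.8
position: [549.0, -83.5, 228.2]
ee_rot: [[-0.11, 0.994, 0.001], [0.994, 0.11, -0.0], [-0.0, 0.001, -1.0]]
force: [-0.2, -0.6, -0.2]
opening: 85.2
gripper_force: 0.0
t: 9.1
position: [549.0, -83.5, 251.8]
ee_rot: [[-0.11, 0.994, 0.001], [0.994, 0.11, -0.0], [-0.0, 0.001, -1.0]]
force: [-0.1, 1.0, -1.0]
opening: 85.5
gripper_force: 0.0
9.15 [548.74676356 -83.39796942 250.97042877] [ 0.39238396 -0.92266865  0.07001326]
```

View pics/s5.png

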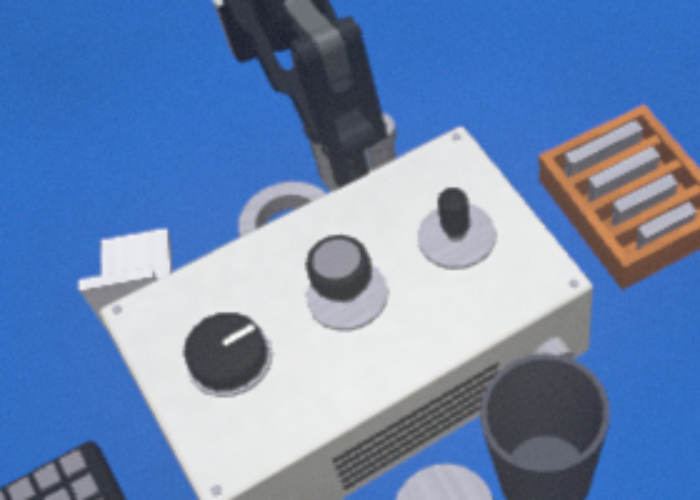

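The mushroom knob is down at rest, as in the first scene picture. The slim knob and dimmer are unchanged, and the gripper is clear.

```bash
python3 -c "
from bench import *
print(job_done())"
```

```text
the job is handed in; nothing more can be done
None
```

I pulled the mushroom knob up to its stop, held it there for about 0.5 s, lowered it back to rest and let go; the slim knob was not touched, and the job was handed in at about 9 s, with no verdict returned.

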